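# Switch the right coffee warmer on

### The arm

A 6-joint arm with a two-finger parallel gripper is mounted at the origin on the work surface. World frame = base frame: x ahead of the robot, y to its left, z up, the work surface at z = 0. Lengths are in m, angles in rad, forces in N, time in s.
With the tool pointing down it reaches from about 0.375 to 0.9 m from the base axis. Payload 3.1 kg.
Tool frame: the origin (TCP) lies between the finger pads; the fingertips stand 8 mm ahead of it and the grasp point (between the pads) lies 11 mm behind it; z points along the fingers, y is the line along which they close (so a half turn about z gives the same grasp; the last joint's range is limited). The gripper opens to 87 mm and grips with 3 to 60 N. Pads are 19 mm wide; open, the fingers measure 117 mm over their backs; the gripper's body (75 mm by 190 mm) begins 51 mm behind the grasp point.
Start: joints at [-1.329, 0.527, 1.433, -0, 1.181, -0.178], TCP at [0.255, -0.571, 0.231] pointing down, gripper open.
Joint ranges: [-3.08, 3.08], [-0.75, 2.2], [0.22, 2.44], [-1.43, 4.57], [0, 2.65], [-2.85, 2.85]. Speed limits (rad/s): [2.79, 2.79, 3.14, 3.14, 3.14, 3.14].

### API

Orientations are given as a unit quaternion [x, y, z, w].
In Python, from rig import robot, vision, job gives the robot as it stands.
- The arm moves only by the shell command python3 -m handwheel 'ROWS' [OPENING] [FORCE]. ROWS is JSON, a list of rows, each a list of 4 numbers: the shift along the tool's x, y, z as a fraction of full scale, then the turn about the tool's z as a fraction of full scale. A call has 1 to 20 rows; each row is the pose to reach, as a shift and turn from the pose commanded when the call began, along the tool's axes at that moment, turning the shorter way round; what a row does not reach only later rows make up. Full scale, the value 1, is 300 mm for a shift and 2 pi rad for a turn. A row lasts 1/12 s, in which the tool goes at most 41.7 mm and 7.16 degrees, less where a joint would pass 70% of its speed; a pose out of reach is approached as far as the arm can. A call with a number of a shift or a turn outside -1 to 1 is refused whole. A call with a gripper value outside its range is refused whole. OPENING is the opening in per cent of the stroke, from 0 (shut) to 100 (fully open), set as the call begins (- or left out, the last holds). The fingers move at their own pace and stop on an object; FORCE is the grip in N (left out, the last holds). Time passes only in rows, so rows that repeat a pose let the fingers close. It gives the time, the measured TCP pose, the force, the opening and the grip force at its end, in the units of the state.
- robot.get_obs(): the state, without advancing time (a new reading comes with each control period).
- vision.camera(name): name is "side" or "top"; returns a dict with "frame" (400x640x3 uint8, red, green, blue), "K" (3x3 intrinsics, pixels), "cam_to_world" (4x4, takes a point from camera to world coordinates). Camera axes: x right, y down, z forward; pixel columns grow to the right and rows downward; lengths in m; the calibration is good to about 2 mm. A picture is of the moment at which its call begins. There is no depth.
- job.hand_in(): hands the job in; it is judged then, once.
Trained networks look in the newest picture that a camera, given by its name, has taken for a name from the list of things; names that differ only in an ending like _2 or _b are one class to them, and where a whole thing is asked for, a point or a joint stands for the part that bears it (a point fixed in the world has none). Each returns a list of dicts, best first, with "conf" (0 to 1); they miss things now and then, are a little off and sometimes report something else, mostly with a low value. They report only what shows in the picture. A call takes as long as a camera call. They do not tell look-alikes from the thing itself.
- vision.look_for(camera, label): "point" ([row, column] in pixels, amid what is visible of it).
- vision.outline_of(camera, label): "mask" (400x640 bool, what is visible of it) and "point" ([row, column] in pixels, amid what is visible of it).
The state is a dict: "time": time; "q": joint angles; "joint_velocities": joint speeds; "joint_torque": joint torques, N m; "position": TCP position; "tool_rot": TCP orientation; "ft_force": force on the tool from outside, world axes, zero at the start; "moment": the same for the moment, N m; "grip_width": finger opening in m; "grip_force": force on a finger pad.
Only numpy, scipy, OpenCV 4.12 (cv2) and the standard library are available. Lean on these libraries where they do the work, as an engineer would, in place of code of your own. Each camera call takes 0.05 s, during which the arm holds its last target. There are 200 camera calls.

### The job

The wrong warmer is on: switch off the one under the black brew basket by pushing its toggle over towards you (the robot's side) until it snaps, and only then switch on the one under the glass coffee pot by pushing its toggle over away from you. Never have both on at once, and leave the empty warmer's toggle off. Do not lift or shift the pot, the basket or anything else on the counter, and leave everything standing where it is.

Things in the scene. Friction and masses are not known exactly. Their poses are not given: they have to be found in the camera images.
- pot_warmer: Fixed low hot-plate warmer with the glass coffee pot on its plate; at the start it is switched off. The three look alike: aluminium box 290 mm deep (x), 170 wide (y), deck 60 mm above the counter, black switch panel at the robot's end. Origin: centre of its underside; x points away from the robot (yaw up to 0.2 rad). Plate: radius 66, centre (60, 0), top 64 mm up. Toggle pivot at (-120, -40, 62) mm, axis along y.
- basket_warmer: Fixed low hot-plate warmer with the brew basket on its plate; at the start it is the one switched on. The three look alike: aluminium box 290 mm deep (x), 170 wide (y), deck 60 mm above the counter, black switch panel at the robot's end. Origin: centre of its underside; x points away from the robot (yaw up to 0.2 rad). Plate: radius 66, centre (60, 0), top 64 mm up. Toggle pivot at (-120, -40, 62) mm, axis along y.
- spare_warmer: Fixed low hot-plate warmer with nothing on its plate; switched off. The three look alike: aluminium box 290 mm deep (x), 170 wide (y), deck 60 mm above the counter, black switch panel at the robot's end. Origin: centre of its underside; x points away from the robot (yaw up to 0.2 rad). Plate: radius 66, centre (60, 0), top 64 mm up. Toggle pivot at (-120, -40, 62) mm, axis along y.
- pot_toggle (a joint): Steel bat toggle of the pot warmer, 9 mm thick at the foot, 13 mm in its upper half. In rad: 0 = off, leaning 0.45 rad towards the robot (-x of the warmer); 0.9 = on, leaning 0.45 towards the plate (+x); 0.45 = upright. Over-centre spring, 0.16 N m at the stops (4 N at 40 mm from the pivot), nil upright: pushed past upright, it snaps over by itself.
- pot_toggle_tip (a point): Point on the axis of the pot warmer's toggle, 52 mm from its pivot (the metal ends 6.5 mm further on); moves with the lever; about 109 mm above the counter at either stop, 114 mm upright.
- basket_toggle (a joint): Steel bat toggle of the basket warmer, 9 mm thick at the foot, 13 mm in its upper half. In rad: 0 = off, leaning 0.45 rad towards the robot (-x of the warmer); 0.9 = on, leaning 0.45 towards the plate (+x); 0.45 = upright. Over-centre spring, 0.16 N m at the stops (4 N at 40 mm from the pivot), nil upright: pushed past upright, it snaps over by itself.
- basket_toggle_tip (a point): Point on the axis of the basket warmer's toggle, 52 mm from its pivot (the metal ends 6.5 mm further on); moves with the lever; about 109 mm above the counter at either stop, 114 mm upright.
- spare_toggle (a joint): Steel bat toggle of the spare warmer, 9 mm thick at the foot, 13 mm in its upper half. In rad: 0 = off, leaning 0.45 rad towards the robot (-x of the warmer); 0.9 = on, leaning 0.45 towards the plate (+x); 0.45 = upright. Over-centre spring, 0.16 N m at the stops (4 N at 40 mm from the pivot), nil upright: pushed past upright, it snaps over by itself.
- spare_toggle_tip (a point): Point on the axis of the spare warmer's toggle, 52 mm from its pivot (the metal ends 6.5 mm further on); moves with the lever; about 109 mm above the counter at either stop, 114 mm upright.
- pot_plate (a point): Centre of the top of the plate of the pot's warmer, 64 mm above the counter.
- basket_plate (a point): Centre of the top of the plate of the basket's warmer, 64 mm above the counter.
- pot: Loose glass coffee pot, 136 mm in diameter, 150 mm high with black collar and lid, black handle reaching 113 mm from its axis, roughly away from the robot. Stands within 5 mm of the centre of its plate. Origin: centre of its underside, z up. About 0.4 to 0.8 kg.
- basket: Loose black brew basket (open funnel), 124 mm across its rim, 80 mm high, straight handle reaching 119 mm from its axis, roughly away from the robot. Stands within 5 mm of the centre of its plate. Origin: centre of its underside, z up.
- screwdriver: Screwdriver with a blue handle lying on the counter in front of the warmers, about crosswise. Loose; origin at its underside (tools: in its length). To be left alone.
- spoon: Steel spoon lying on the counter in front of the warmers, about crosswise. Loose; origin at its underside (tools: in its length). To be left alone.
- bowl: Steel bowl, 150 mm wide, 50 mm high, at the right. Loose; origin at its underside (tools: in its length). To be left alone.
- mug: White mug, 82 mm wide, 95 mm high, at the left. Loose; origin at its underside (tools: in its length). To be left alone.
- can: Orange jar, 90 mm wide, 130 mm high, at the left. Loose; origin at its underside (tools: in its length). To be left alone.
- cup: White cup, 80 mm wide, 85 mm high, at the right. Loose; origin at its underside (tools: in its length). To be left alone.
Not all that is in view belongs to the job. Leave any pink or turquoise look-alike of the basket alone. Of the things that look like the pot, the smaller one is meant.

How it is judged:
On the way, in this order (a step that is already met when the one before it is completed fails the run):
1. the basket's warmer has been switched off (value of joint each of basket_toggle, pot_toggle below 0.1 rad), for 0.2 s.
2. the pot's warmer has been switched on (value of joint pot_toggle above 0.8 rad and value of joint basket_toggle below 0.1 rad), for 0.2 s.
At the end, for the whole second after the job is handed in: The basket warmer's and the empty warmer's toggles rest at off (below 0.1 rad), the pot warmer's at on (above 0.8 rad); pot and basket stand upright (within 0.1 rad), at rest, within 25 mm of the centres of their plates (all of step 2 and value of joint spare_toggle below 0.1 rad and distance between pot and pot_plate below 0.025 m and angle between each of pot, basket's own z axis and vertical below 0.1 rad and linear speed of each of pot, basket below 0.02 m/s and distance between basket and basket_plate below 0.025 m); the robot touches nothing.
It fails at once if both warmers were on at once (value of joint each of pot_toggle, basket_toggle above 0.45 rad).
It fails at once if the empty warmer's toggle was flipped (value of joint spare_toggle above 0.45 rad).
It fails at once if the pot or the basket was lifted, shifted by more than 15 mm or tipped (distance of any of pot, basket from where it was at the start of the episode above 0.015 m or angle between any of pot, basket's own z axis and vertical above 0.2 rad).
It fails at once if another thing on the counter was lifted or shifted by more than 20 mm (distance of any of screwdriver, spoon, bowl, mug, can, cup from where it was at the start of the episode above 0.02 m).
It also fails if it takes over 40 s, if anything falls off the work surface, if the arm or the gripper's body presses on something with over 40 N, if the wrist force passes 120 N, or if a joint passes its speed limit or range.

## Working session

There is one attempt and no reset: what is moved stays moved. The work goes in short steps, Python scripts to look and compute and a shell command to move; the robot and the scene stay as the last step left them, time stands still between calls to the robot, and variables do not carry over. Pictures are saved under pics/ and viewed, at most 10 in all, crops included, and the job is handed in when it is done.

```bash
mkdir -p pics; ls; python3 - <<'E'
from rig import robot, vision
import cv2
for c in("top","side"):
    d=vision.camera(c); cv2.imwrite(f"pics/{c}0.png",d["frame"][:,:,::-1]); print(c,d["K"].tolist(),d["cam_to_world"].round(4).tolist())
    for l in("pot","basket","pot_warmer","pot_toggle","basket_toggle"):
        print(l,[(round(float(r["conf"]),2),[round(float(v)) for v in r["point"]]) for r in vision.look_for(c,l)])
o=robot.get_obs(); print({k:o[k] for k in("time","position","tool_rot","ft_force","grip_width")})
E
```

```text
pics
top [[490.18739307068216, 0.0, 324.6105979329955], [0.0, 490.18739307068216, 207.2625141122856], [0.0, 0.0, 1.0]] [[0.0132, -0.9903, 0.1386, 0.2786], [-0.9999, -0.0119, 0.0103, -0.0311], [-0.0085, -0.1387, -0.9903, 1.5704], [0.0, 0.0, 0.0, 1.0]]
pot [(0.56, [126, 400]), (0.56, [320, 408])]
basket [(0.96, [296, 215]), (0.91, [242, 328]), (0.75, [122, 231]), (0.54, [173, 394]), (0.5, [241, 162])]
pot_warmer [(0.56, [167, 396])]
pot_toggle []
basket_toggle [(0.5, [170, 394]), (0.38, [176, 248])]
side [[420.54787479305753, 0.0, 319.1538727349483], [0.0, 420.54787479305753, 195.3391110650763], [0.0, 0.0, 1.0]] [[-0.9895, -0.1129, 0.0902, 0.3433], [-0.1437, 0.7046, -0.6949, 0.9314], [0.0149, -0.7006, -0.7134, 1.0415], [0.0, 0.0, 0.0, 1.0]]
pot [(0.76, [128, 255]), (0.74, [115, 302]), (0.46, [159, 385])]
basket [(0.97, [199, 344]), (0.68, [243, 203]), (0.68, [296, 398]), (0.49, [242, 270]), (0.3, [114, 302])]
pot_warmer [(0.95, [158, 284])]
pot_toggle [(0.61, [134, 314])]
basket_toggle [(0.61, [240, 269]), (0.58, [269, 242])]
{'time': 0.6, 'position': array([ 0.25475181, -0.5706808 ,  0.23057923]), 'tool_rot': array([9.78050858e-01, 2.08366311e-01, 7.84530487e-06, 6.05336950e-08]), 'ft_force': array([-0.22311908,  0.23277493, -0.17707463]), 'grip_width': 0.08684829516879133}
```

View pics/top0.png

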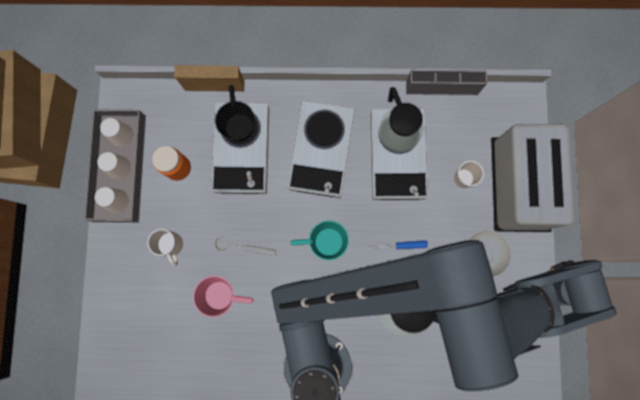

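View pics/side0.png

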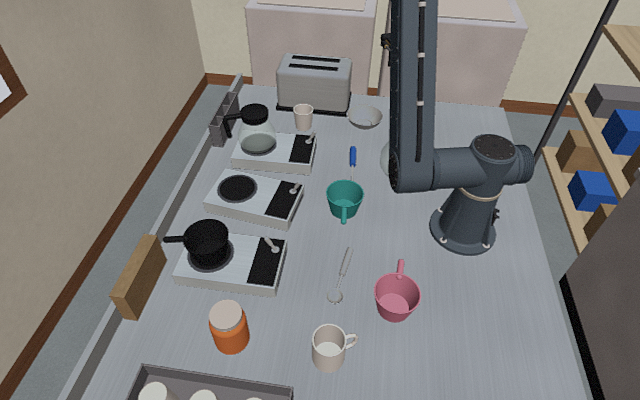

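The top view shows the basket warmer at about (col 240, row 148), the spare at (322,150) and the pot warmer at (400,155). Their toggles are near (250,180), (327,187) and (413,190). The large dark pot under the arm is a decoy. I'll enlarge these areas next.

```bash
python3 - <<'E'
import cv2
a=cv2.imread("pics/top0.png"); L=cv2.resize(a[150:210,205:275],None,fx=5.7,fy=5.7,interpolation=cv2.INTER_CUBIC);R=cv2.resize(a[150:210,365:435],None,fx=5.7,fy=5.7,interpolation=cv2.INTER_CUBIC)
cv2.imwrite("pics/topc.png",cv2.hconcat([L,R]))
a=cv2.imread("pics/side0.png"); L=cv2.resize(a[225:300,210:295],None,fx=4.7,fy=4.7,interpolation=cv2.INTER_CUBIC);R=cv2.resize(a[120:195,240:325],None,fx=4.7,fy=4.7,interpolation=cv2.INTER_CUBIC)
cv2.imwrite("pics/sidec.png",cv2.hconcat([L,R]))
E
```

```text
(no output)
```

View pics/topc.png

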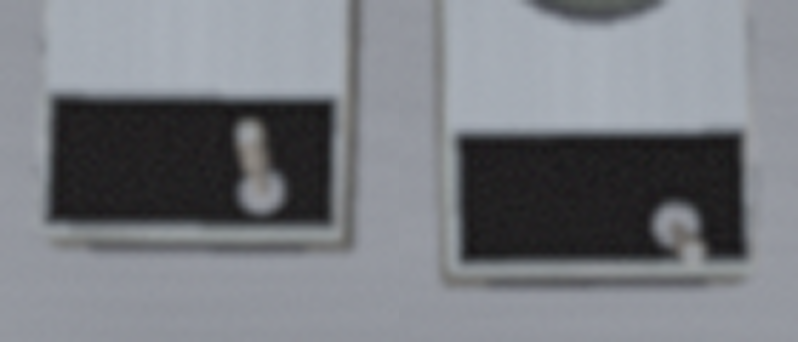

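View pics/sidec.png

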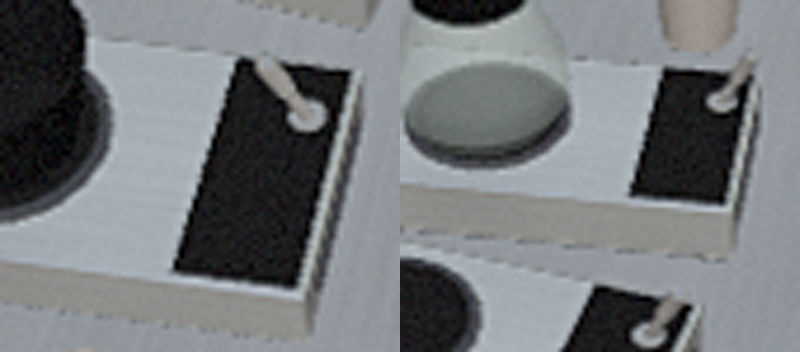

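The crops show both toggles. Seen from the top, the basket warmer's pivot is at about (250.8,183.3) and leans away, so it is on. The pot warmer's pivot is at about (413.6,189.5) and leans towards the robot, so it is off. The side view agrees, with pivots at (274.9,249.5) and (308.7,141.3).

```bash
cat > h.py <<'E'
import numpy as np
from rig import robot, vision
C={}
def cam(c):
    if c not in C: C[c]=vision.camera(c)
    return C[c]
def ray(c,u,v):
    d=cam(c);T=d["cam_to_world"];return T[:3,3],T[:3,:3]@np.linalg.inv(d["K"])@[u,v,1]
def atz(c,u,v,z):
    o,r=ray(c,u,v);return o+r*(z-o[2])/r[2]
def tri(a,b):
    (o1,r1),(o2,r2)=ray("top",*a),ray("side",*b)
    s=np.linalg.lstsq(np.c_[r1,-r2],o2-o1,rcond=None)[0];p,q=o1+s[0]*r1,o2+s[1]*r2
    return (p+q)/2,np.linalg.norm(p-q)
E
python3 - <<'E'
from h import *
np.set_printoptions(precision=4,suppress=True)
for n,a,b,at,bt,e in(("basket",(250.8,183.3),(274.9,249.5),(248.7,172.5),(265.7,238.8),[(213.4,191.6),(266.0,192.2),(214,105),(268,104)]),("pot",(413.6,189.5),(308.7,141.3),(416.6,194.4),(312.3,133.2),[(373.5,198.5),(426,198.5),(373,110),(422,110)])):
    print(n,"piv",atz("top",*a,.062),atz("side",*b,.062),tri(a,b)); print(" tip",atz("top",*at,.112),atz("side",*bt,.112),tri(at,bt))
    print(" corners",[atz("top",*x,.06)[:2] for x in e])
for n in("basket","pot"):
  print(n,[[atz("top",*p,.06)[:2] for p in ((250.8,183.3),)]])
print("basketrim",atz("top",237,123,.144)[:2],"lid",atz("top",405,120,.21)[:2])
E
```

```text
basket piv [0.5628 0.2168 0.062 ] [0.5619 0.2148 0.062 ] (array([0.5619, 0.2164, 0.0643]), np.float64(0.0009398768945382747))
 tip [0.5867 0.2161 0.112 ] [0.5843 0.2188 0.112 ] (array([0.5862, 0.2165, 0.1091]), np.float64(0.0021674538557661027))
 corners [array([0.5354, 0.3335]), array([0.5354, 0.1686]), array([0.8174, 0.3442]), array([0.8225, 0.1707])]
pot piv [ 0.549  -0.2922  0.062 ] [ 0.5463 -0.2964  0.062 ] (array([ 0.5468, -0.2915,  0.0662]), np.float64(0.002832779222493041))
 tip [ 0.5252 -0.2924  0.112 ] [ 0.5306 -0.2823  0.112 ] (array([ 0.5296, -0.294 ,  0.1026]), np.float64(0.005625921289264194))
 corners [array([ 0.5195, -0.1674]), array([ 0.5214, -0.3307]), array([ 0.8059, -0.166 ]), array([ 0.8075, -0.3224])]
basket [[array([0.5632, 0.2171])]]
pot [[array([0.5632, 0.2171])]]
basketrim [0.7317 0.2513] lid [ 0.7247 -0.2443]
```

Triangulation puts the pivots at basket (0.562, 0.216) and pot (0.548, -0.293), both with yaw near 0. The measured heights match those given. I'll raise the arm, shut the fingers, align the tool with the world axes and start across.

```bash
python3 -m handwheel '[[0,0,-0.15,0],[0,0,-0.27,0],[0.2,-0.2,-0.27,0.0668],[0.4,-0.4,-0.27,0.0668],[0.73,-0.63,-0.27,0.0668],[0.73,-0.63,-0.27,0.0668],[0.73,-0.63,-0.27,0.0668],[0.73,-0.63,-0.27,0.0668],[0.73,-0.63,-0.27,0.0668],[0.73,-0.63,-0.27,0.0668],[0.73,-0.63,-0.27,0.0668],[0.73,-0.63,-0.27,0.0668]]' 0 20
```

```text
time: 1.7
position: [0.3779, -0.3093, 0.3119]
tool_rot: [1.0, 0.001, 0.0, 0.001]
ft_force: [0.8, -0.4, 0.7]
grip_width: 0.0146
grip_force: 0.0
```

```bash
python3 -m handwheel '[[0.4,-0.88,0,0],[0.4,-0.88,0,0],[0.4,-0.88,0,0],[0.4,-0.88,0,0],[0.4,-0.88,0,0],[0.4,-0.88,0,0],[0.4,-0.88,0,0],[0.4,-0.88,0,0],[0.4,-0.88,0,0],[0.4,-0.88,0,0],[0.4,-0.88,0,0]]' && python3 -m handwheel '[[0.4,-0.87,0,0],[0.4,-0.87,0,0],[0.4,-0.87,0,0],[0.4,-0.87,0,0],[0.4,-0.87,0,0],[0.4,-0.87,0,0],[0.4,-0.87,0,0],[0.4,-0.87,0,0],[0.4,-0.87,0.2,0],[0.4,-0.87,0.4,0],[0.4,-0.87,0.45,0],[0.4,-0.87,0.45,0],[0.4,-0.87,0.45,0]]'
python3 - <<'E'
from h import *
import cv2
a=cam("side")["frame"][:,:,::-1];cv2.imwrite("pics/s1.png",cv2.resize(a[130:310,150:350],None,fx=3.3,fy=3.3,interpolation=cv2.INTER_CUBIC))
d=cam("side");T=np.linalg.inv(d["cam_to_world"]);p=robot.get_obs()["position"]
for z in(p[2]-.008,):
    q=d["K"]@(T[:3,:3]@[p[0],p[1],z]+T[:3,3]);print(p,q[:2]/q[2])
E
```

```text
time: 2.62
position: [0.4975, -0.0469, 0.3114]
tool_rot: [1.0, -0.001, -0.0, 0.0]
ft_force: [0.6, -0.4, -0.3]
grip_width: 0.0006
grip_force: 0.0
time: 3.7
position: [0.6153, 0.2134, 0.1726]
tool_rot: [1.0, -0.001, -0.005, 0.001]
ft_force: [-1.4, 0.4, -0.5]
grip_width: 0.0008
grip_force: 0.0
[0.61775558 0.21418105 0.17583807] [252.54463611 223.13513571]
```

View pics/s1.png

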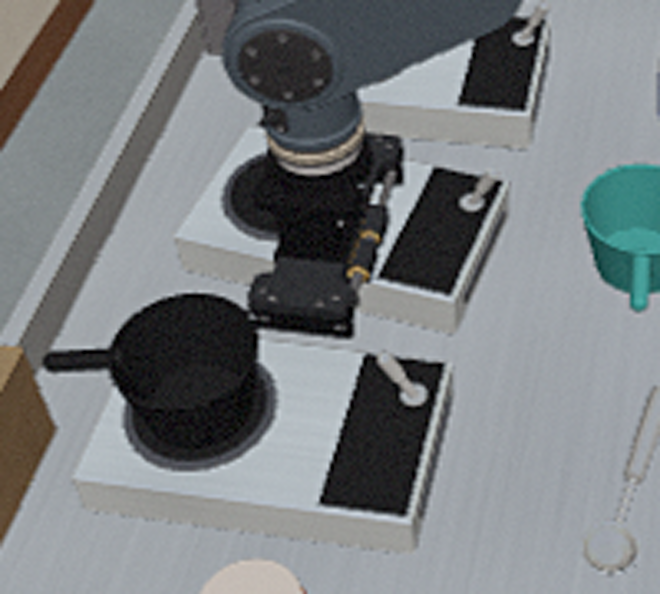

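The side view shows the closed gripper clear of everything, on the plate side of the basket toggle (crop 385,370), with its body lying along y and in front of the basket. Next I'll descend, push towards the robot, back off and rise.

```bash
python3 -m handwheel '[[0,0,0.1,0],[0,0,0.2,0],[0,0,0.27,0],[0,0,0.27,0],[0,0,0.27,0]]' && python3 -m handwheel '[[-0.03,0,0,0],[-0.06,0,0,0],[-0.09,0,0,0],[-0.12,0,0,0],[-0.15,0,0,0],[-0.175,0,0,0],[-0.195,0,0,0],[-0.195,0,0,0],[-0.195,0,0,0]]' && python3 -m handwheel '[[0.04,0,0,0],[0.04,0,0,0],[0.04,0,-0.1,0],[0.04,0,-0.24,0],[0.04,0,-0.35,0],[0.04,0,-0.5,0],[0.04,0,-0.6,0],[0.04,0,-0.6,0]]'
python3 - <<'E'
from h import *
import cv2
A=cam("top")["frame"][:,:,::-1];a=cam("side")["frame"][:,:,::-1]
cv2.imwrite("pics/s2.png",cv2.hconcat([cv2.resize(x,None,fx=f,fy=f,interpolation=cv2.INTER_CUBIC) for x,f in((a[100:280,180:340],2.5),(A[90:210,205:312],3.75))]))
E
```

```text
time: 4.17
position: [0.6195, 0.2158, 0.0976]
tool_rot: [1.0, -0.0, 0.002, -0.0]
ft_force: [0.2, 0.3, 0.4]
grip_width: 0.0006
grip_force: 0.0
time: 4.92
position: [0.5642, 0.2162, 0.0963]
tool_rot: [1.0, 0.0, 0.006, -0.0]
ft_force: [10.1, -0.6, -3.4]
grip_width: 0.0005
grip_force: 5.2
time: 5.58
position: [0.5732, 0.2172, 0.2828]
tool_rot: [1.0, 0.0, 0.006, -0.001]
ft_force: [1.5, 1.1, -0.4]
grip_width: 0.0006
grip_force: 0.0
```

View pics/s2.png

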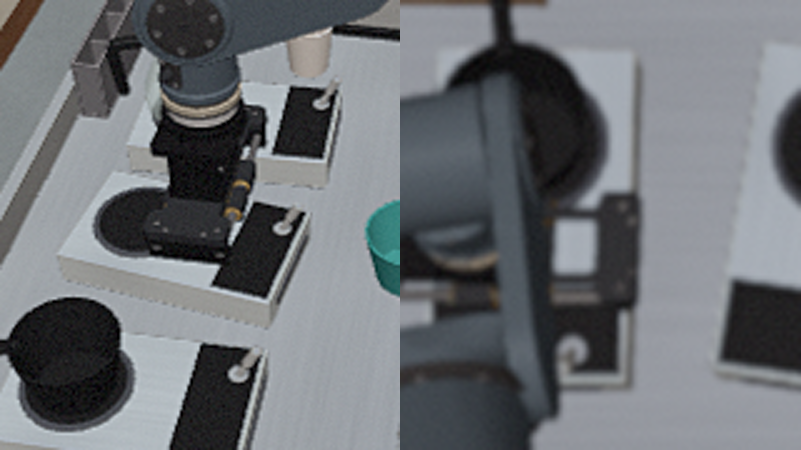

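The picture shows the basket toggle (240,365) leaning towards the robot, so it is off, with the basket undisturbed. Now to the robot's side of the pot's toggle.

```bash
python3 -m handwheel '[[-0.1,0,0,0],[-0.2,0.1,0,0],[-0.29,0.85,0,0],[-0.29,0.85,0,0],[-0.29,0.85,0,0],[-0.29,0.85,0,0],[-0.29,0.85,0,0],[-0.29,0.85,0,0],[-0.29,0.85,0,0],[-0.29,0.85,0,0],[-0.29,0.85,0,0],[-0.29,0.85,0,0]]' && python3 -m handwheel '[[0,0.85,0,0],[0,0.85,0,0],[0,0.85,0,0],[0,0.85,0,0],[0,0.85,0,0],[0,0.85,0,0],[0,0.85,0,0],[0,0.85,0,0],[0,0.85,0,0],[0,0.85,0.2,0],[0,0.85,0.32,0],[0,0.85,0.32,0],[0,0.85,0.32,0]]'
python3 - <<'E'
from h import *
import cv2
A=cam("top")["frame"][:,:,::-1];a=cam("side")["frame"][:,:,::-1]
cv2.imwrite("pics/s3.png",cv2.hconcat([cv2.resize(x,None,fx=f,fy=f,interpolation=cv2.INTER_CUBIC) for x,f in((a[80:200,220:345],3.2),(A[90:210,345:470],3.2))]))
E
```

```text
time: 6.68
position: [0.4833, -0.0373, 0.2745]
tool_rot: [1.0, 0.001, -0.001, -0.001]
ft_force: [0.3, -0.1, 0.1]
grip_width: 0.0007
grip_force: 0.0
time: 7.77
position: [0.482, -0.2886, 0.1756]
tool_rot: [1.0, 0.002, -0.004, -0.004]
ft_force: [0.1, 0.6, 0.3]
grip_width: 0.0004
grip_force: 0.0
```

View pics/s3.png

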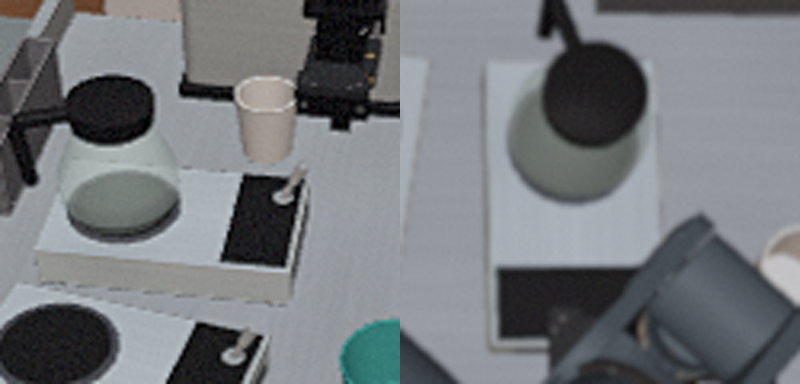

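The side view shows the gripper past the pot's toggle (crop 290,180), on the robot's side of it, with the fingertips at about (342,122). It is clear of the cup and the pot. Next I'll descend, push away, back off and rise.

```bash
python3 -m handwheel '[[0,0,0.1,0],[0,0,0.2,0],[0,0,0.27,0],[0,0,0.27,0],[0,0,0.27,0]]' && python3 -m handwheel '[[0.03,0,0,0],[0.06,0,0,0],[0.09,0,0,0],[0.12,0,0,0],[0.15,0,0,0],[0.18,0,0,0],[0.205,0,0,0],[0.205,0,0,0],[0.205,0,0,0]]' && python3 -m handwheel '[[-0.04,0,0,0],[-0.06,0,0,0],[-0.06,0,-0.1,0],[-0.06,0,-0.24,0],[-0.06,0,-0.35,0],[-0.06,0,-0.5,0],[-0.06,0,-0.6,0],[-0.06,0,-0.6,0],[-0.06,0,-0.6,0],[-0.06,0,-0.6,0]]'
python3 - <<'E'
from h import *
import cv2
A=cam("top")["frame"][:,:,::-1];a=cam("side")["frame"][:,:,::-1]
cv2.imwrite("pics/s4.png",cv2.hconcat([cv2.resize(x,None,fx=f,fy=f,interpolation=cv2.INTER_CUBIC) for x,f in((a[90:310,170:345],2.4),(A[80:260,210:340],528/180))]))
E
```

```text
time: 8.28
position: [0.4851, -0.2936, 0.0997]
tool_rot: [1.0, 0.001, 0.0, 0.0]
ft_force: [-0.9, -0.3, 0.8]
grip_width: 0.0003
grip_force: 0.0
time: 9.03
position: [0.5459, -0.2941, 0.0987]
tool_rot: [1.0, 0.0, -0.001, 0.0]
ft_force: [-2.9, -1.0, 3.4]
grip_width: 0.0003
grip_force: 2.0
time: 9.87
position: [0.5275, -0.2935, 0.278]
tool_rot: [1.0, -0.0, -0.0, -0.0]
ft_force: [-0.2, 0.2, -0.4]
grip_width: 0.0006
grip_force: 0.0
```

View pics/s4.png

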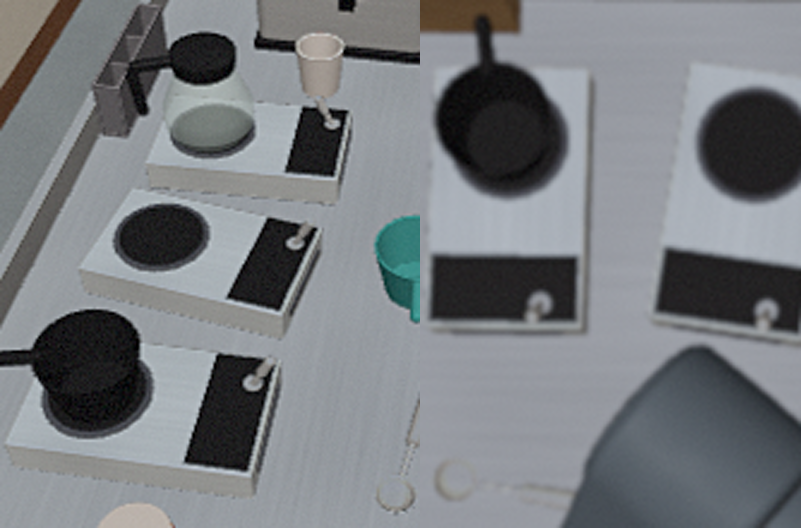

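The pot's toggle (330,115) now leans to its plate, so it is on. The spare's (297,238) and the basket's (255,378) lean towards the robot, so both are off. Pot and basket are in place, and the arm is clear.

```bash
python3 -c "
from rig import job
print(job.hand_in())"
```

```text
the job is handed in; nothing more can be done
None
```

The job is handed in: the basket's warmer was switched off first, then the pot's was switched on; the last picture shows the spare's toggle still off and the pot and basket in place (no verdict was returned).

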